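# Set the light attenuator to its third click

### The arm

A 6-joint arm with a two-finger parallel gripper is mounted at the origin on a cart in front of the work surface, level with it; the furniture and walls round the work are solid. World frame = base frame: x ahead of the robot, y to its left, z up, the work surface at z = 0. Lengths are in m, angles in rad, forces in N, time in s.
With the tool pointing down it reaches from about 0.25 to 0.775 m from the base axis. Payload 4 kg.
Tool frame: the origin (TCP) lies at the centre of the arm's flange, where the gripper is bolted on; the fingertips stand r.tcp_to_tips ahead of it and the grasp point (between the pads) lies 180 mm ahead of it (r.tcp_to_tips is the distance from the TCP to the fingertips, in m); z points along the fingers, y is the line along which they close (so a half turn about z gives the same grasp; the last joint's range is limited). The gripper opens to 94 mm and grips with 3 to 60 N. Pads are 16 mm wide; open, the fingers measure 119 mm over their backs; the gripper's body (75 mm by 177 mm) begins 78 mm behind the grasp point.
Start: joints at [-1.212, 0.087, 1.371, -0, 1.684, -0.103], TCP at [0.245, -0.492, 0.405] pointing down, gripper open.
Joint ranges: [-3.1, 3.1], [-0.76, 2.03], [0.27, 2.55], [-1.08, 4.22], [0.17, 2.65], [-2.57, 2.57]. Speed limits (rad/s): [2.79, 2.79, 3.14, 3.14, 3.14, 3.14].

### API

Orientations are given as a unit quaternion [x, y, z, w].
In Python, from plant import r gives the robot as it stands.
- The arm moves only by the shell command python3 -m creep 'ROWS' [OPENING] [FORCE]. ROWS is JSON, one flat list of numbers, 4 for each row, row after row: the shift along the tool's x, y, z in cm, then the turn about the tool's z in degrees. A call has exactly 8 rows; each row shifts and turns the commanded pose from where the row before left it, along the tool's axes as they then stand; what a row does not reach is not made up. A row lasts 1/8 s, in which the tool goes at most 62.5 mm and 10.7 degrees, less where a joint would pass 70% of its speed; a pose out of reach is approached as far as the arm can. A call is refused whole if a number of a shift passes 6.25 or a number of a turn 10.7, either way. A call with a gripper value outside its range is refused whole. OPENING is the opening, from -1 (shut) to 1 (fully open), set as the call begins (- or left out, the last holds). The fingers move at their own pace and stop on an object; FORCE is the grip in N (left out, the last holds). Time passes only in rows, so rows that do not move let the fingers close, or fill a call up. It gives the time, the measured TCP pose, the force, the opening and the grip force at its end, in the units of the state.
- r.get_obs(): the state, without advancing time (a new reading comes with each control period).
- r.snapshot(name): name is "side" or "top"; returns a dict with "color" (384x512x3 uint8, red, green, blue), "depth" (384x512 float32, m along the optical axis (not along the pixel's ray), 0 where there is no reading), "fov_y" (degrees; the focal length in pixels is half the picture's height over the tangent of half this angle, whatever the lens; pixels are square), "cx", "cy" (the principal point, pixels), "k1" (the pictures are not rectified: a ray, as slopes to the right and down, at radius r is drawn at 1 + k1 r^2 times it, then the intrinsics apply), "rvec" (rotation vector, rad) and "tvec" (3), from world to camera coordinates, as OpenCV has them. Camera axes: x right, y down, z forward; pixel columns grow to the right and rows downward; lengths in m; the calibration is good to about 2 mm. A picture is of the moment at which its call begins.
- r.close_job(): hands the job in; it is judged then, once.
Trained networks look in a picture, given as the dict that the camera call returned (one of the last four; its "shot" number tells which), for a name from the list of things; names that differ only in an ending like _2 or _b are one class to them, and where a whole thing is asked for, a point or a joint stands for the part that bears it (a point fixed in the world has none). Each returns a list of dicts, best first, with "p" (0 to 1); they miss things now and then, are a little off and sometimes report something else, mostly with a low value. They report only what shows in the picture. A call takes as long as a camera call.
- r.cut_out(picture, thing): "mask" (384x512 bool, what is visible of it) and "centre" ([column, row] in pixels, amid what is visible of it).
The state is a dict: "clock": time; "joint_pos": joint angles; "qvel": joint speeds; "joint_torque": joint torques, N m; "tcp_pos": TCP position; "ee_rot": TCP orientation; "contact_force": force on the tool from outside, world axes, zero at the start; "ft_torque": the same for the moment, N m; "grip_width": finger opening in m; "grasp_force": force on a finger pad.
Only numpy, scipy, OpenCV 4.12 (cv2) and the standard library are available. Lean on these libraries where they do the work, as an engineer would, in place of code of your own. Each camera call takes 0.05 s, during which the arm holds its last target. There are 200 camera calls.

### The job

The light attenuator on the bench has been left at an unknown click. Using only pushes of the fingertips or finger sides, push its lever fully home to the end with the light-guide collar, then push it back the other way, counting the clicks, and leave it seated in the third click from home. Never let it go on into the fourth click (the specimen would bleach), do not pinch the lever, and leave the things around it where they stand.

Things in the scene. Friction and masses are not known exactly. Their poses are not given: they have to be found in the camera images.
- attenuator: Light attenuator, fixed to the bench: grey housing 60 (x) x 150 (y) x 45 mm high, aluminium cover with a slot along its y axis in which the lever slides. Origin at the centre of its underside, z up. A round light-guide collar (28 mm across, standing 32 mm out of the end face, with a small clamp screw reaching 48 mm high) marks its +y end, the home (closed) end.
- lever (a joint): Lever travel (m): 0 fully home at the attenuator's +y (collar) end, against its stop; grows towards the -y end, to 0.075. Home is a detent too but is not counted: clicks one to five lie at 0.015, 0.030, 0.045 (the third), 0.060, 0.075. Leaving a click it resists with about 6 N, falling to none at the ridge midway; there it snaps into the next click and stays. Starts in click one or two.
- lever_mid (a point): Middle of the lever's black upright paddle, 63 mm above the bench; moves with it. The paddle is 24 mm across the slot, 12 mm thick along it, 49 to 77 mm above the bench, a small crown on top to 80. Push on its +y face to drive it away from home, on its -y face to drive it home; fingers pressing both of these halves at once are a pinch.
- timer: White digital bench timer lying flat, loose, 62 x 66 x 18 mm, in front of the attenuator (robot side). Origin at the centre of its underside. Leave alone.
- slip_box: Small white card box of cover slips, loose, 50 x 52 x 18 mm, in front of the attenuator, beside the timer; the two may be swapped. Origin at the centre of its underside. Leave alone.
- can: White round objective can with a black screw lid, loose, 40 mm across, 56 mm tall, standing behind the attenuator. Origin at the centre of its underside. Leave alone.

How it is judged:
On the way, in this order (a step that is already met when the one before it is completed fails the run):
1. the lever has been pushed fully home (value of joint lever below 0.003 m), for 0.2 s.
2. the lever sits in the third click (value of joint lever between 0.042 and 0.048 m), for 0.3 s.
At the end, for the whole second after the job is handed in: The lever rests in the third click from home (45 mm of travel, within 3 mm), and the timer, the cover-slip box and the can are within 15 mm of where they stood (all of step 2 and velocity of joint lever between -0.01 and 0.01 m/s and distance of each of timer, slip_box, can from where it was at the start of the episode below 0.015 m); the robot touches nothing.
It fails at once if the lever was pushed past the third click towards the fourth (over 54 mm of travel) (value of joint lever above 0.054 m).
It fails at once if the lever was pinched: both halves of its paddle pressed by the fingers at once, each with over 1 N (contact force between each of lever_c1, lever_c2 and the fingers above 1 N).
It fails at once if the digital timer was lifted or pushed more than 15 mm away (distance of timer from where it was at the start of the episode above 0.015 m).
It fails at once if the cover-slip box was lifted or pushed more than 15 mm away (distance of slip_box from where it was at the start of the episode above 0.015 m).
It fails at once if the objective can was lifted or pushed more than 15 mm away (distance of can from where it was at the start of the episode above 0.015 m).
It also fails if it takes over 64 s, if anything falls off the work surface, if the arm or the gripper's body presses on something with over 40 N, if the wrist force passes 120 N, or if a joint passes its speed limit or range.

## Working session

There is one attempt and no reset: what is moved stays moved. The work goes in short steps, Python scripts to look and compute and a shell command to move; the robot and the scene stay as the last step left them, time stands still between calls to the robot, and variables do not carry over. Pictures are saved under pics/ and viewed, at most 10 in all, crops included, and the job is handed in when it is done.

```bash
mkdir -p pics
cat > h.py <<'E'
import numpy as np, cv2
from scipy.spatial.transform import Rotation as R
from plant import r
def K(s):
    h=s["color"].shape[0]; f=h/2/np.tan(np.radians(s["fov_y"])/2)
    return np.array([[f,0,s["cx"]],[0,f,s["cy"]],[0,0,1.]])
def world(s,uv,d=None):
    uv=np.atleast_2d(np.array(uv,float)); k=K(s)
    n=cv2.undistortPoints(uv[:,None],k,np.array([s["k1"],0,0,0.]))[:,0]
    z=np.array([s["depth"][int(v),int(u)] for u,v in uv]) if d is None else d
    c=np.c_[n,np.ones(len(n))]*np.reshape(z,(-1,1))
    return (c-np.ravel(s["tvec"]))@R.from_rotvec(np.ravel(s["rvec"])).as_matrix()
def pts(s,m):
    v,u=np.nonzero(m&(s["depth"]>0)); return world(s,np.c_[u,v],s["depth"][v,u])
E
python3 - <<'E'
from h import *
o=r.get_obs(); print(o["clock"],o["tcp_pos"],o["ee_rot"],o["grip_width"],r.tcp_to_tips)
for n in("top","side"):
    s=r.snapshot(n); cv2.imwrite(f"pics/{n}0.png",s["color"][...,::-1])
    for t in("attenuator","lever","timer","slip_box","can"):
        for c in r.cut_out(s,t)[:2]:
            p=pts(s,c["mask"])
            if len(p): print(n,t,round(c["p"],2),np.round(c["centre"]),len(p),np.round(np.median(p,0),3),np.round(np.percentile(p,3,axis=0),3),np.round(np.percentile(p,97,axis=0),3))
E
```

```text
0.0 [ 0.24501877 -0.49227527  0.40348726] [ 9.73459020e-01  2.28858625e-01 -1.39458068e-04 -1.11651189e-03] 0.09399061148474404 0.1992
top attenuator 0.97 [240. 215.] 2096 [0.511 0.251 0.045] [0.482 0.174 0.001] [0.549 0.339 0.061]
top lever 0.18 [268. 250.] 469 [0.435 0.184 0.019] [0.412 0.159 0.014] [0.46  0.208 0.022]
top timer 0.68 [228. 258.] 766 [0.421 0.285 0.017] [0.393 0.253 0.002] [0.451 0.316 0.02 ]
top slip_box 0.79 [270. 249.] 541 [0.435 0.184 0.018] [ 0.412  0.157 -0.   ] [0.462 0.21  0.022]
top can 0.76 [247. 185.] 296 [0.582 0.243 0.056] [0.567 0.227 0.   ] [0.602 0.261 0.059]
top can 0.67 [244. 217.] 1971 [0.511 0.25  0.045] [0.483 0.176 0.005] [0.545 0.339 0.067]
side attenuator 0.96 [243. 209.] 2793 [0.514 0.221 0.043] [0.485 0.168 0.003] [0.55  0.325 0.071]
side lever 0.53 [243. 190.] 237 [0.517 0.247 0.065] [0.506 0.244 0.043] [0.53  0.261 0.079]
side timer 0.83 [191. 206.] 928 [0.425 0.275 0.015] [0.397 0.251 0.003] [0.454 0.313 0.018]
side slip_box 0.72 [204. 244.] 835 [0.438 0.175 0.017] [0.414 0.155 0.002] [0.464 0.206 0.019]
side can 0.96 [279. 201.] 657 [0.585 0.231 0.046] [0.569 0.224 0.003] [0.603 0.258 0.057]
```

Run:
```python
import cv2,numpy as np
a=cv2.imread("pics/top0.png")[150:300,180:330];b=cv2.imread("pics/side0.png")[140:290,150:330]
cv2.imwrite("pics/c0.png",np.hstack([cv2.resize(a,(400,400),interpolation=2),cv2.resize(b,(400,400),interpolation=2)]))
```

```text
(no output)
```

View pics/c0.png

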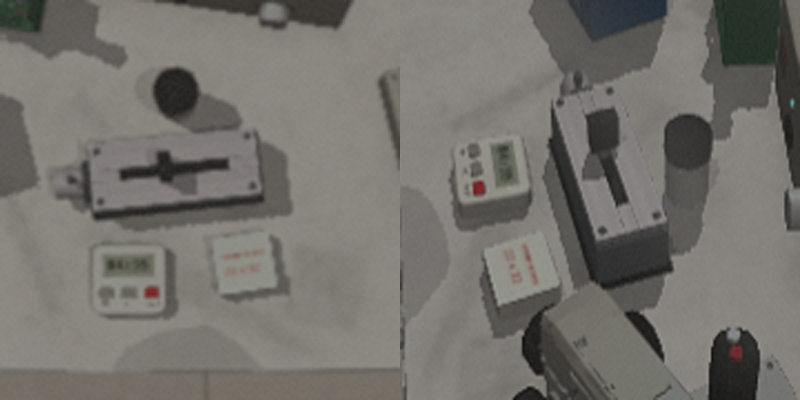

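Run:
```python
from h import *
for n in("top","side"):
    s=r.snapshot(n)
    m=np.zeros((384,512),bool); m[140:300,150:340]=1
    p=pts(s,m)
    c=p[(p[:,2]>.041)&(p[:,2]<.049)&(abs(p[:,0]-.513)<.06)&(p[:,1]>.1)&(p[:,1]<.4)]
    c=c[c[:,0]<.56]
    (cx,w,a)=cv2.minAreaRect(c[:,:2].astype(np.float32)); print(n,"cover",cx,w,a,len(c))
    l=p[(p[:,2]>.053)&(p[:,2]<.09)&(p[:,0]<.555)&(p[:,0]>.48)&(p[:,1]>.1)&(p[:,1]<.4)]
    print("high",len(l),np.round(np.median(l,0),3),np.round(np.percentile(l,[3,97],axis=0),3))
    t=l[l[:,2]>.072]; print("top",len(t),np.round(np.mean(t,0),3),np.round(np.percentile(t,[3,97],axis=0),3))
    k=p[(p[:,1]>.31)&(p[:,0]>.48)&(p[:,0]<.57)&(p[:,2]>.012)&(p[:,1]<.4)]
    if len(k):print("collar",len(k),np.round(np.median(k,0),3),np.round(np.percentile(k,[3,97],axis=0),3))
```

```text
top cover (0.5159093737602234, 0.2551022469997406) (0.058802101761102676, 0.1653212606906891) 5.986474514007568 1443
high 65 [0.514 0.253 0.078] [[0.504 0.247 0.063]
 [0.528 0.258 0.083]]
top 59 [0.516 0.253 0.078] [[0.505 0.247 0.074]
 [0.528 0.258 0.083]]
collar 262 [0.507 0.325 0.039] [[0.488 0.311 0.028]
 [0.535 0.35  0.048]]
side cover (0.5180370807647705, 0.25275295972824097) (0.0588279627263546, 0.16843940317630768) 5.93183708190918 1527
high 184 [0.517 0.247 0.069] [[0.506 0.244 0.054]
 [0.529 0.255 0.079]]
top 75 [0.517 0.249 0.077] [[0.507 0.244 0.073]
 [0.528 0.255 0.08 ]]
collar 168 [0.508 0.325 0.042] [[0.483 0.31  0.026]
 [0.536 0.348 0.047]]
```

The top view (left half of the crop) shows the collar on the left at crop pixel (65,182), the lever at (165,165) and the timer and slip box in front. The can is behind. The attenuator is yawed about +6° and the lever looks to be at click two. I'll close the fingers, align tool y with the slot and go to the lever's -y side.

```bash
python3 -m creep '[0,0,0,10.3, 0,0,0,10.2, 2.4,-4.7,0,0, 2.4,-4.7,0,0, 2.4,-4.7,0,0, 2.4,-4.7,0,0, 2.4,-4.7,0,0, 2.4,-4.7,0,0]' -1 10
python3 -m creep '[2.4,-4.7,0,0, 2.4,-4.7,0,0, 2.4,-4.7,0,0, 2.4,-4.7,0,0, 2.4,-4.7,0,0, 2.4,-4.7,0,0, 2.4,-4.7,0,0, 0,0,0,0]'
cat > g.py <<'E'
from h import *
o=r.get_obs(); T=R.from_quat(o["ee_rot"]).as_matrix(); p=np.array(o["tcp_pos"]); tip=p+T[:,2]*r.tcp_to_tips
L=np.array([.5165,.251,.063])
print("t",o["clock"],"tip",tip.round(4),"x-ang",np.degrees(np.arctan2(T[1,0],T[0,0])).round(2),"z",T[:,2].round(3),"F",np.round(o["contact_force"],1),"w",o["grip_width"])
print("lever minus tip, tool cm",((L-tip)@T*100).round(2))
E
python3 g.py
```

```text
clock: 1.7
tcp_pos: [0.3592, -0.1953, 0.4049]
ee_rot: [0.999, 0.052, 0.0, 0.0]
contact_force: [-0.2, -0.2, -0.4]
grip_width: 0.0177
grasp_force: 0.0
clock: 2.7
tcp_pos: [0.4924, 0.1504, 0.404]
ee_rot: [0.999, 0.054, -0.001, -0.0]
contact_force: [-0.0, -0.4, -0.5]
grip_width: 0.0003
grasp_force: 0.0
t 2.7 tip [0.4922 0.1505 0.2048] x-ang 6.25 z [-0.001  0.    -1.   ] F [-0.  -0.4 -0.5] w 0.00034087878672610546
lever minus tip, tool cm [ 3.52 -9.72 14.18]
```

```bash
python3 -m creep '[1.75,-3.05,0,0, 1.75,-3.05,0,0, 0,0,3.5,0, 0,0,3.5,0, 0,0,3.5,0, 0,0,2.5,0, 0,0,1.7,0, 0,0,0,0]'
python3 g.py
python3 - <<'E'
from h import *
s=r.snapshot("side");t=r.snapshot("top")
cv2.imwrite("pics/c1.png",np.hstack([cv2.resize(x["color"][140:290,160:310,::-1],(400,400),interpolation=2) for x in(t,s)]))
E
```

```text
clock: 3.7
tcp_pos: [0.5201, 0.2112, 0.2565]
ee_rot: [0.999, 0.052, -0.001, 0.0]
contact_force: [0.0, 0.1, 0.4]
grip_width: 0.0005
grasp_force: 0.0
t 3.7 tip [0.5195 0.211  0.0573] x-ang 5.91 z [-0.003 -0.001 -1.   ] F [0.  0.1 0.4] w 0.0004594236452001323
lever minus tip, tool cm [ 0.11 -4.01 -0.58]
```

View pics/c1.png

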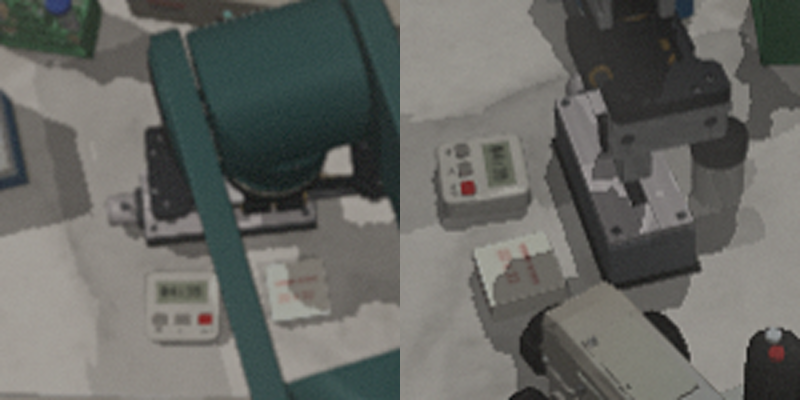

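The side view shows the closed fingers over the slot at crop pixel (628,165), just to the -y side of the paddle. I'll push towards home now and watch the force.

```bash
for i in 1; do python3 -m creep '[0,-0.4,0,0, 0,-0.4,0,0, 0,-0.4,0,0, 0,-0.4,0,0, 0,-0.4,0,0, 0,-0.4,0,0, 0,-0.4,0,0, 0,-0.4,0,0]'; python3 g.py; python3 -m creep '[0,-0.3,0,0, 0,-0.3,0,0, 0,-0.3,0,0, 0,-0.3,0,0, 0,-0.2,0,0, 0,-0.2,0,0, 0,0,0,0, 0,0,0,0]'; python3 g.py; done
```

```text
clock: 4.8
tcp_pos: [0.5171, 0.2437, 0.2576]
ee_rot: [0.999, 0.052, -0.0, 0.0]
contact_force: [0.2, 0.1, -0.6]
grip_width: 0.0004
grasp_force: 0.0
t 4.8 tip [0.5171 0.2436 0.0584] x-ang 5.93 z [-0. -0. -1.] F [ 0.2  0.1 -0.6] w 0.00035761515342490053
lever minus tip, tool cm [ 0.02 -0.74 -0.46]
clock: 5.8
tcp_pos: [0.5154, 0.26, 0.2576]
ee_rot: [0.999, 0.052, 0.0, -0.0]
contact_force: [-0.1, -0.2, -0.7]
grip_width: 0.0008
grasp_force: 0.0
t 5.8 tip [0.5154 0.26   0.0584] x-ang 5.98 z [ 0.  0. -1.] F [-0.1 -0.2 -0.7] w 0.0008297051924592588
lever minus tip, tool cm [ 0.02  0.91 -0.46]
```

```bash
python3 -m creep '[0,-0.1,0,0, 0,-0.1,0,0, 0,-0.1,0,0, 0,0,0,0, 0,0,0,0, 0,0,0,0, 0,0,0,0, 0,0,0,0]'; python3 g.py;  python3 -m creep '[0,-0.1,0,0, 0,-0.1,0,0, 0,-0.1,0,0, 0,0,0,0, 0,0,0,0, 0,0,0,0, 0,0,0,0, 0,0,0,0]'; python3 g.py
```

```text
clock: 6.8
tcp_pos: [0.5151, 0.2627, 0.2576]
ee_rot: [0.999, 0.052, 0.0, 0.0]
contact_force: [-0.0, 0.2, 0.1]
grip_width: 0.0007
grasp_force: 0.0
t 6.8 tip [0.5151 0.2627 0.0584] x-ang 5.96 z [ 0. -0. -1.] F [-0.   0.2  0.1] w 0.0007484208503588781
lever minus tip, tool cm [ 0.02  1.18 -0.46]
clock: 7.8
tcp_pos: [0.515, 0.2648, 0.2577]
ee_rot: [0.999, 0.052, -0.0, 0.001]
contact_force: [-0.0, -5.3, 1.9]
grip_width: 0.0004
grasp_force: 2.5
t 7.8 tip [0.515  0.2642 0.0585] x-ang 5.93 z [ 0.    -0.003 -1.   ] F [-0.  -5.3  1.9] w 0.00037895278891510203
lever minus tip, tool cm [ 0.01  1.33 -0.45]
```

```bash
python3 -m creep '[0,-0.1,0,0, 0,-0.1,0,0, 0,-0.1,0,0, 0,0,0,0, 0,0,0,0, 0,0,0,0, 0,0,0,0, 0,0,0,0]'; python3 g.py
python3 - <<'E'
from h import *
s=r.snapshot("side"); cv2.imwrite("pics/s2.png",cv2.resize(s["color"][140:290,200:350,::-1],(500,500),interpolation=2))
E
```

```text
clock: 8.8
tcp_pos: [0.5149, 0.266, 0.2577]
ee_rot: [0.999, 0.051, -0.0, 0.004]
contact_force: [-0.4, -11.5, 3.1]
grip_width: 0.0005
grasp_force: 5.7
t 8.8 tip [0.5149 0.2643 0.0585] x-ang 5.88 z [ 0.    -0.008 -1.   ] F [ -0.4 -11.5   3.1] w 0.0005021040110538365
lever minus tip, tool cm [ 0.02  1.35 -0.43]
```

View pics/s2.png

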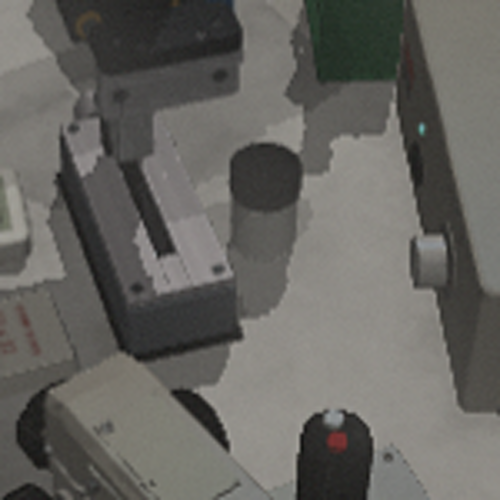

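Force is up to 11.5 N with no tip movement, so the lever is on the home stop. In the side view the fingers at (130,130) are by the collar end with the open slot behind them. Next I'll back off, lift over the paddle and come down on the +y side.

```bash
python3 -m creep '[0,0.8,0,0, 0,0.8,0,0, 0,0,-2.5,0, 0,0,-2.5,0, 0,-3.2,0,0, 0,-3.2,0,0, 0,0,0,0, 0,0,0,0]'; python3 g.py
python3 - <<'E'
from h import *
s=r.snapshot("side"); cv2.imwrite("pics/s3.png",cv2.resize(s["color"][140:290,200:350,::-1],(500,500),interpolation=2))
m=np.zeros((384,512),bool); m[140:290,200:350]=1; p=pts(s,m)
l=p[(p[:,2]>.053)&(p[:,2]<.076)&(abs(p[:,0]-.515)<.03)&(p[:,1]>.2)&(p[:,1]<.33)]
print(len(l),np.percentile(l,[3,50,97],axis=0).round(3))
E
```

```text
clock: 9.85
tcp_pos: [0.5095, 0.3161, 0.3074]
ee_rot: [0.999, 0.052, -0.0, 0.0]
contact_force: [-0.0, -0.7, -0.7]
grip_width: 0.0008
grasp_force: 0.0
t 9.85 tip [0.5094 0.316  0.1082] x-ang 5.98 z [-0. -0. -1.] F [-0.  -0.7 -0.7] w 0.0008297762956583207
lever minus tip, tool cm [0.03 6.54 4.52]
138 [[0.503 0.274 0.054]
 [0.515 0.276 0.066]
 [0.526 0.285 0.076]]
```

View pics/s3.png

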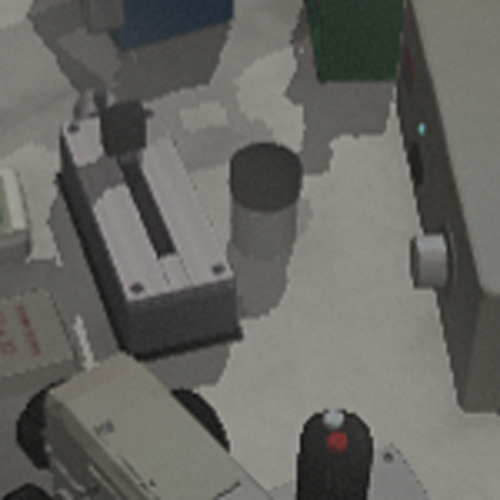

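Side view: the paddle stands at the collar end of the slot, at (125,130). Its -y face moved 30 mm, so it started in click two and is now home. I'll descend on the +y side and push back.

```bash
python3 -m creep '[0,0,2,0, 0,0,2,0, 0,0,1,0, 0,0,0,0, 0,0.3,0,0, 0,0.3,0,0, 0,0.3,0,0, 0,0.3,0,0]'; python3 g.py;python3 -m creep '[0,0.3,0,0, 0,0.3,0,0, 0,0.3,0,0, 0,0.3,0,0, 0,0.3,0,0, 0,0.3,0,0, 0,0.3,0,0, 0,0.3,0,0]'; python3 g.py; python3 -m creep '[0,0.3,0,0, 0,0.3,0,0, 0,0.3,0,0, 0,0.1,0,0, 0,0,0,0, 0,0,0,0, 0,0,0,0, 0,0,0,0]'; python3 g.py
python3 - <<'E'
from h import *
s=r.snapshot("side"); cv2.imwrite("pics/s4.png",cv2.resize(s["color"][140:290,200:350,::-1],(500,500),interpolation=2))
m=np.zeros((384,512),bool); m[140:290,200:350]=1; p=pts(s,m)
l=p[(p[:,2]>.053)&(p[:,2]<.076)&(abs(p[:,0]-.515)<.03)&(p[:,1]>.2)&(p[:,1]<.33)]
print(len(l),np.percentile(l,[3,20,50,97],axis=0).round(3))
E
```

```text
clock: 10.9
tcp_pos: [0.5108, 0.3043, 0.2579]
ee_rot: [0.999, 0.052, 0.0, -0.0]
contact_force: [1.1, 0.1, 0.3]
grip_width: 0.0005
grasp_force: 0.0
t 10.9 tip [0.5109 0.3043 0.0587] x-ang 5.96 z [ 0.  0. -1.] F [1.1 0.1 0.3] w 0.0005088781395871289
lever minus tip, tool cm [ 0.    5.36 -0.43]
clock: 11.9
tcp_pos: [0.5131, 0.2815, 0.2576]
ee_rot: [0.999, 0.052, 0.0, -0.002]
contact_force: [-1.2, 3.9, -1.7]
grip_width: 0.0004
grasp_force: 2.2
t 11.9 tip [0.513  0.2823 0.0584] x-ang 5.98 z [-0.     0.004 -1.   ] F [-1.2  3.9 -1.7] w 0.00038584883930551007
lever minus tip, tool cm [ 0.02  3.14 -0.47]
clock: 12.9
tcp_pos: [0.5143, 0.2707, 0.2577]
ee_rot: [0.999, 0.052, 0.0, 0.0]
contact_force: [-0.4, 1.0, 0.6]
grip_width: 0.0004
grasp_force: 0.6
t 12.9 tip [0.5143 0.2707 0.0585] x-ang 5.97 z [ 0. -0. -1.] F [-0.4  1.   0.6] w 0.00040911507265621453
lever minus tip, tool cm [ 0.01  1.98 -0.45]
157 [[0.506 0.244 0.054]
 [0.508 0.245 0.058]
 [0.517 0.247 0.066]
 [0.53  0.273 0.076]]
```

View pics/s4.png

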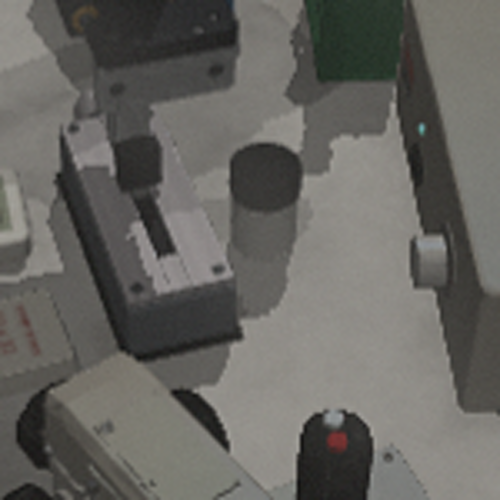

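The paddle is back in click two at (140,165), with its -y face at y≈0.245 and the fingertip just touching it. About 10 mm more takes it over the 37.5 mm ridge, well short of 52.5 mm.

```bash
python3 -m creep '[0,0.2,0,0, 0,0.2,0,0, 0,0.2,0,0, 0,0.2,0,0, 0,0.2,0,0, 0,0,0,0, 0,0,0,0, 0,0,0,0]'; python3 g.py
cat > look.py <<'E'
from h import *
import sys
s=r.snapshot("side"); cv2.imwrite(sys.argv[1],cv2.resize(s["color"][140:290,200:350,::-1],(500,500),interpolation=2))
m=np.zeros((384,512),bool); m[140:290,200:350]=1; p=pts(s,m)
l=p[(p[:,2]>.053)&(p[:,2]<.076)&(abs(p[:,0]-.515)<.03)&(p[:,1]>.2)&(p[:,1]<.33)]
print(len(l),np.percentile(l,[3,20,50,97],axis=0).round(3))
E
python3 look.py pics/s5.png
```

```text
clock: 13.95
tcp_pos: [0.5153, 0.2607, 0.2576]
ee_rot: [0.999, 0.052, -0.0, 0.0]
contact_force: [-0.5, 0.6, 0.1]
grip_width: 0.0007
grasp_force: 0.0
t 13.95 tip [0.5153 0.2606 0.0584] x-ang 5.96 z [-0. -0. -1.] F [-0.5  0.6  0.1] w 0.0007407858861105785
lever minus tip, tool cm [ 0.02  0.97 -0.46]
180 [[0.507 0.229 0.054]
 [0.509 0.23  0.06 ]
 [0.517 0.232 0.067]
 [0.531 0.263 0.076]]
```

The face has moved another 15 mm, to y≈0.230, which is the third click, and the finger is free. I'll withdraw away from the lever, then up.

```bash
python3 -m creep '[0,-0.6,0,0, 0,-0.6,0,0, 0,0,-3,0, 0,0,-4,0, 0,0,-4,0, 0,0,-4,0, 0,0,0,0, 0,0,0,0]'; python3 g.py; python3 look.py pics/s6.png
python3 - <<'E'
from h import *
s=r.snapshot("side")
for t in("timer","slip_box","can"):
    c=r.cut_out(s,t)[0]; print(t,round(c["p"],2),np.median(pts(s,c["mask"]),0).round(3))
E
```

```text
clock: 15.0
tcp_pos: [0.5139, 0.2729, 0.4065]
ee_rot: [0.999, 0.052, -0.001, 0.0]
contact_force: [0.4, -0.1, -0.4]
grip_width: 0.0006
grasp_force: 0.0
t 15.0 tip [0.5136 0.2728 0.2073] x-ang 5.98 z [-0.001 -0.001 -1.   ] F [ 0.4 -0.1 -0.4] w 0.0006127770895987678
lever minus tip, tool cm [ 0.08  2.19 14.43]
141 [[0.508 0.23  0.054]
 [0.511 0.23  0.057]
 [0.518 0.232 0.066]
 [0.531 0.238 0.076]]
timer 0.93 [0.425 0.275 0.015]
slip_box 0.88 [0.439 0.175 0.017]
can 0.61 [0.585 0.23  0.047]
```

View pics/s6.png

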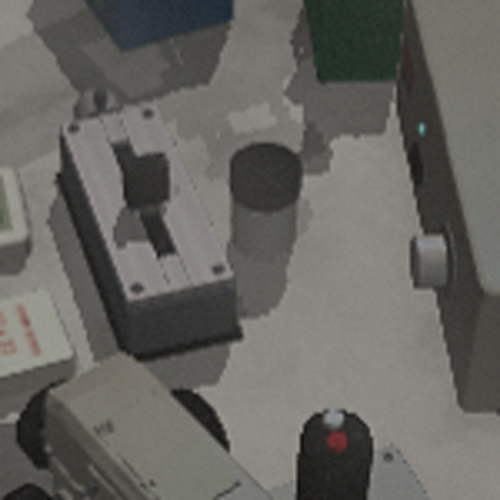

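The paddle stands at (147,180), 45 mm from home. The fingers are clear, and the timer, slip box and can haven't moved.

```bash
python3 -c "from plant import r; print(r.close_job())"
```

```text
the job is handed in; nothing more can be done
None
```

I pushed the lever fully home, then back to the third click, and handed the job in; the final camera check put it 45 mm from home with the fingers clear and the timer, slip box and can unmoved, but the hand-in call reported no verdict.

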